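Stow the loaded tampers heavy foot down

TASK

Each of the three look-alike tampers has a steel weight hidden in one of its feet; lifting one at mid-length tells which end is heavy. Stow them all in the sloping rack, one to a cradle, heavy foot down in the pocket and lying squarely in the cradle, and let go of them. Leave the other things on the bench where they are.

Things in the scene. Friction and masses are not known exactly. Their poses are not given: they have to be found in the camera images.
- tamper1: tamper 172 long along its x: wooden handle 30 x 30 square, bare for 84, with alike green feet 44 long, 46 x 46, at both ends. Origin at its middle, 23 above the bench as it lies. 0.36 to 0.45 kg. A steel slug shut inside one foot (which one is random and x does not tell) puts its balance point 28 to 38 from the middle: held level at mid-length it loads the grip with about 0.13 N m; in a loose grip the heavy end sags
- tamper2: tamper 172 long along its x: wooden handle 30 x 30 square, bare for 84, with alike green feet 44 long, 46 x 46, at both ends. Origin at its middle, 23 above the bench as it lies. 0.36 to 0.45 kg. A steel slug shut inside one foot (which one is random and x does not tell) puts its balance point 28 to 38 from the middle: held level at mid-length it loads the grip with about 0.13 N m; in a loose grip the heavy end sags
- tamper3: tamper 172 long along its x: wooden handle 30 x 30 square, bare for 84, with alike green feet 44 long, 46 x 46, at both ends. Origin at its middle, 23 above the bench as it lies. 0.36 to 0.45 kg. A steel slug shut inside one foot (which one is random and x does not tell) puts its balance point 28 to 38 from the middle: held level at mid-length it loads the grip with about 0.13 N m; in a loose grip the heavy end sags
- cradle1: one of three alike cradles, 90 apart on the rack, sloping 35 degrees. Origin: where the middle of a stowed tamper lies, 90 above the bench; x up the slope (low end nearest the robot), y across, z square to the slope. Pocket for the lower foot at x = -94 to -46: floor z = -23, end stop at x = -88 leaning 30 degrees outward, up to z = -7, side walls 58 apart up to z = -2. Handle rests on a saddle 24 wide, top at x = -12, z = -15
- cradle2: one of three alike cradles, 90 apart on the rack, sloping 35 degrees. Origin: where the middle of a stowed tamper lies, 90 above the bench; x up the slope (low end nearest the robot), y across, z square to the slope. Pocket for the lower foot at x = -94 to -46: floor z = -23, end stop at x = -88 leaning 30 degrees outward, up to z = -7, side walls 58 apart up to z = -2. Handle rests on a saddle 24 wide, top at x = -12, z = -15
- cradle3: one of three alike cradles, 90 apart on the rack, sloping 35 degrees. Origin: where the middle of a stowed tamper lies, 90 above the bench; x up the slope (low end nearest the robot), y across, z square to the slope. Pocket for the lower foot at x = -94 to -46: floor z = -23, end stop at x = -88 leaning 30 degrees outward, up to z = -7, side walls 58 apart up to z = -2. Handle rests on a saddle 24 wide, top at x = -12, z = -15
- rack: fixed wooden rack carrying the three cradles; base 200 deep, 280 wide, 12 thick, origin under the middle cradle's origin, on the bench; x away from the robot. Nothing holds a tamper beyond the saddles at mid-length: one stowed heavy foot up tips over its saddle and falls off
- sprinkling_can: red plastic sprinkling can, 130 tall without its handle, about 250 long with spout and handle; loose bystander, origin at its underside
- vase: clear glass propagation vase with a green cutting, vessel 140 tall, 90 wide, 200 tall with the cutting; loose bystander, origin at its underside
- succulent_bowl: white ceramic bowl with green succulents, 130 wide, 70 tall; loose bystander, origin at its underside
- bulb_planter: stainless steel bulb planter lying down: a 62 wide tube, stem and dark wooden cross handle, 215 long; origin at the open end of the tube, x towards the handle; loose bystander
- pot: small terracotta pot, 64 wide, 50 tall; loose bystander, origin at its underside
Things that resemble listed ones, but are neither listed nor needed, are in the scene too. What is shaped like the tamper2 but white or yellow is not meant.

How it is judged (in metres and radians):
At the end, for the whole second after the job is handed in: Every tamper lies still and released in a cradle, its middle within 20 mm of the cradle's origin and its length within 0.12 rad (7 degrees) of the cradle's slope. Only a tamper with its heavy foot down stays there (((distance between tamper1 and cradle1 below 0.02 m and angle between the x axis of tamper1 and the x axis of cradle1, either way round below 0.12 rad) or (distance between tamper1 and cradle2 below 0.02 m and angle between the x axis of tamper1 and the x axis of cradle2, either way round below 0.12 rad) or (distance between tamper1 and cradle3 below 0.02 m and angle between the x axis of tamper1 and the x axis of cradle3, either way round below 0.12 rad)) and ((distance between tamper2 and cradle1 below 0.02 m and angle between the x axis of tamper2 and the x axis of cradle1, either way round below 0.12 rad) or (distance between tamper2 and cradle2 below 0.02 m and angle between the x axis of tamper2 and the x axis of cradle2, either way round below 0.12 rad) or (distance between tamper2 and cradle3 below 0.02 m and angle between the x axis of tamper2 and the x axis of cradle3, either way round below 0.12 rad)) and ((distance between tamper3 and cradle1 below 0.02 m and angle between the x axis of tamper3 and the x axis of cradle1, either way round below 0.12 rad) or (distance between tamper3 and cradle2 below 0.02 m and angle between the x axis of tamper3 and the x axis of cradle2, either way round below 0.12 rad) or (distance between tamper3 and cradle3 below 0.02 m and angle between the x axis of tamper3 and the x axis of cradle3, either way round below 0.12 rad)) and linear speed of each of tamper1, tamper2, tamper3 below 0.02 m/s); the robot touches nothing.
It fails at once if one of the other things on the bench (can, vase, bowl, planter, pot) is displaced by more than 30 mm (distance of any of sprinkling_can, vase, succulent_bowl, bulb_planter, pot from where it was at the start of the episode above 0.03 m).
It fails at once if the glass vase is tipped over (angle between vase's own z axis and vertical above 0.4 rad).
It also fails if it takes over 72 s, if anything falls off the work surface, if the arm or the gripper's body presses on something with over 40 N, if the wrist force passes 120 N, or if a joint passes its speed limit or range.

ROBOT

A 6-joint arm with a two-finger parallel gripper is mounted at the origin on the work surface. World frame = base frame: x ahead of the robot, y to its left, z up, the work surface at z = 0. Lengths are in mm, angles in rad, forces in N, time in s.
With the tool pointing down it reaches from about 350 to 975 mm from the base axis. Payload 7.1 kg.
Tool frame: the origin (TCP) lies midway between the tips of the shut fingers; the grasp point (between the pads) lies 19 mm behind it; z points along the fingers, y is the line along which they close (so a half turn about z gives the same grasp; the last joint's range is limited). The gripper opens to 88 mm and grips with 3 to 60 N. Pads are 20 mm wide; open, the fingers measure 115 mm over their backs; the gripper's body (75 mm by 178 mm) begins 61 mm behind the grasp point.
Start: joints at [1.275, 0.423, 1.63, -0, 1.089, -0.019], TCP at [170.768, 601.201, 222.675] pointing down, gripper open.
Joint ranges: [-3, 3], [-0.9, 2.11], [0.09, 2.58], [-1.31, 4.45], [0.11, 2.69], [-2.54, 2.54]. Speed limits (rad/s): [2.39, 2.39, 3.01, 3.14, 3.14, 3.14].

INTERFACE

Orientations are given as a rotation vector (axis times angle).
In Python, from workcell import ctrl gives the robot as it stands.
- The arm moves only by the shell command python3 -m inch 'ROWS' [OPENING]. ROWS is JSON, a list of rows, each an object with "xyz": the shift along the tool's x, y, z in mm, a list of three; "rot": the turn, a rotation vector about the tool's x, y, z in rad, a list of three. In form: [{"xyz": [dx, dy, dz], "rot": [ax, ay, az]}, ...]. A call has 1 to 12 rows; each row is the pose to reach, as a shift and turn from the pose commanded when the call began, along the tool's axes at that moment; what a row does not reach only later rows make up. A row lasts 1/12 s, in which the tool goes at most 41.7 mm and 7.16 degrees, less where a joint would pass 70% of its speed; a pose out of reach is approached as far as the arm can. A call with a gripper value outside its range is refused whole. OPENING is the closure in counts, from 0 (fully open) to 255 (shut), set as the call begins (- or left out, the last holds). The fingers move at their own pace and stop on an object; the grip force is fixed at half the most. Time passes only in rows, so rows that repeat a pose let the fingers close. It gives the time, the measured TCP pose, the force, the opening and the grip force at its end, in the units of the state.
- ctrl.get_obs(): the state, without advancing time (a new reading comes with each control period).
- ctrl.get_image(name): name is "side" or "top"; returns the picture (384x512x3 uint8, red, green, blue); there is no depth.
- ctrl.camera_model(name): a dict with "fx", "fy", "cx", "cy" (pixels), "position" and "attitude" of the camera in the world. Camera axes: x right, y up, looking along -z (the intrinsics and any distortion apply to the point x, -y, -z); pixel columns grow to the right and rows downward; lengths in mm; the calibration is good to about 2 mm. A picture is of the moment at which its call begins. camera_model takes no time and is no camera call.
- ctrl.close_job(): hands the job in; it is judged then, once.
The state is a dict: "t": time; "qpos": joint angles; "qvel": joint speeds; "joint_torque": joint torques, N m; "ee_pos": TCP position; "orientation": TCP orientation; "ft_force": force on the tool from outside, world axes, zero at the start; "moment": the same for the moment, N m; "width": finger opening in mm; "grasp_force": force on a finger pad.
Only numpy, scipy, OpenCV 4.12 (cv2) and the standard library are available. Lean on these libraries where they do the work, as an engineer would, in place of code of your own. Each camera call takes 0.05 s, during which the arm holds its last target. There are 200 camera calls.

## Working session

There is one attempt and no reset: what is moved stays moved. The work goes in short steps, Python scripts to look and compute and a shell command to move; the robot and the scene stay as the last step left them, time stands still between calls to the robot, and variables do not carry over. Pictures are saved under pics/ and viewed, at most 13 in all, crops included, and the job is handed in when it is done.

```bash
ls; mkdir -p pics
python3 - <<'E'
from workcell import ctrl
import cv2
for n in("top","side"):
    im=ctrl.get_image(n); cv2.imwrite(f"pics/{n}0.png",im[:,:,::-1]); print(n,ctrl.camera_model(n))
print(ctrl.get_obs())
E
```

```text
pics
top {'fx': 393.5567129201582, 'fy': 393.5567129201582, 'cx': 259.0479989421453, 'cy': 189.5428404423525, 'position': array([ 354.77035168,  -65.24273412, 1436.879502  ]), 'attitude': array([ 0.11178795, -0.1353233 , -1.53856853])}
side {'fx': 376.35866624904105, 'fy': 376.35866624904105, 'cx': 257.58811955383555, 'cy': 191.2473300995492, 'position': array([  509.50294438, -1178.43091334,   903.03440178]), 'attitude': array([ 0.93654104, -0.01447383, -0.04832247])}
{'t': 0.1, 'qpos': array([ 1.27501376e+00,  4.23785358e-01,  1.63058764e+00,  1.15129982e-05,
        1.08861590e+00, -1.90234949e-02]), 'qvel': array([-0.00055504, -0.00129292, -0.00032291, -0.00022118, -0.00016804,
        0.00119449]), 'joint_torque': array([-6.54602518e-04, -5.45617425e+01, -2.74325842e+01,  6.45496161e-02,
        1.88434089e-02, -2.31149994e-05]), 'ee_pos': array([170.61594294, 600.74401856, 221.9765554 ]), 'orientation': array([-4.33322662e-01, -3.11133296e+00,  2.16342786e-03]), 'ft_force': array([-0.138943  , -0.62663424, -0.77169659]), 'moment': array([0.00937784, 0.03516411, 0.01923848]), 'grasp_force': 0.0, 'width': 87.9400987411088}
```

View pics/top0.png

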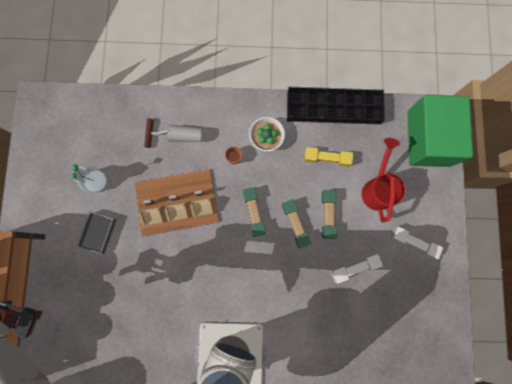

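View pics/side0.png

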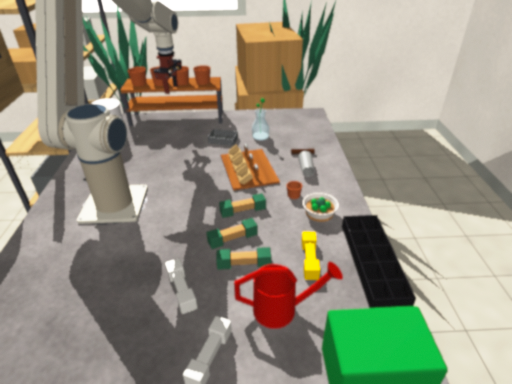

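```bash
cat > h.py <<'E'
import numpy as np, cv2
from scipy.spatial.transform import Rotation as R
from workcell import ctrl
def ray(n,u,v):
    m=ctrl.camera_model(n); d=np.array([(u-m['cx'])/m['fx'],-(v-m['cy'])/m['fy'],-1.])
    return m['position'],R.from_rotvec(m['attitude']).apply(d)
def plane(n,u,v,z):
    p,d=ray(n,u,v); return p+d*(z-p[2])/d[2]
def pix(n,P):
    m=ctrl.camera_model(n); q=R.from_rotvec(m['attitude']).inv().apply(np.asarray(P)-m['position'])
    return np.array([m['cx']-m['fx']*q[0]/q[2], m['cy']+m['fy']*q[1]/q[2]])
def feet(im,n):
    h=cv2.cvtColor(im,cv2.COLOR_RGB2HSV)
    k=cv2.inRange(h,(60,80,20),(95,255,120))
    c,_=cv2.findContours(k,cv2.RETR_EXTERNAL,cv2.CHAIN_APPROX_NONE)
    return [x for x in c if cv2.contourArea(x)>60]
E
python3 - <<'E'
from h import *
for n in("top","side"):
    im=cv2.imread(f"pics/{n}0.png")[:,:,::-1].copy()
    for c in feet(im,n):
        M=cv2.moments(c);u,v=M['m10']/M['m00'],M['m01']/M['m00']
        P=plane(n,u,v,40 if n=="top" else 35); print(n,round(u),round(v),M['m00'],P.round())
t=cv2.imread("pics/top0.png")[155:250,120:230]; t=cv2.resize(t,None,fx=5,fy=5,interpolation=cv2.INTER_CUBIC)
s=cv2.imread("pics/side0.png")[135:200,205:290]; s=cv2.resize(s,None,fx=6,fy=6,interpolation=cv2.INTER_CUBIC)
cv2.imwrite("pics/tc.png",t);cv2.imwrite("pics/sc.png",s)
E
```

```text
top 303 240 105.0 [ 402. -242.   40.]
top 329 232 119.0 [ 433. -335.   40.]
top 258 229 99.5 [437. -83.  40.]
top 289 207 103.5 [ 519. -193.   40.]
top 329 196 109.5 [ 562. -334.   40.]
top 250 194 92.0 [561. -50.  40.]
top 266 134 75.0 [ 786. -104.   40.]
top 423 142 1098.0 [ 773. -684.   40.]
side 367 369 1380.0 [ 783. -724.   35.]
side 263 260 72.0 [ 559. -362.   35.]
side 222 262 134.0 [ 431. -363.   35.]
side 214 239 186.5 [ 402. -257.   35.]
side 251 231 81.5 [ 526. -225.   35.]
side 260 205 66.5 [563. -83.  35.]
side 225 210 108.0 [ 436. -108.   35.]
side 300 81 67.0 [ 886. 1178.   35.]
side 98 69 126.0 [-498. 1529.   35.]
side 140 57 136.0 [-255. 1789.   35.]
side 114 58 759.0 [-450. 1779.   35.]
side 305 34 107.5 [1092. 2346.   35.]
side 318 46 506.5 [1149. 1971.   35.]
```

View pics/tc.png

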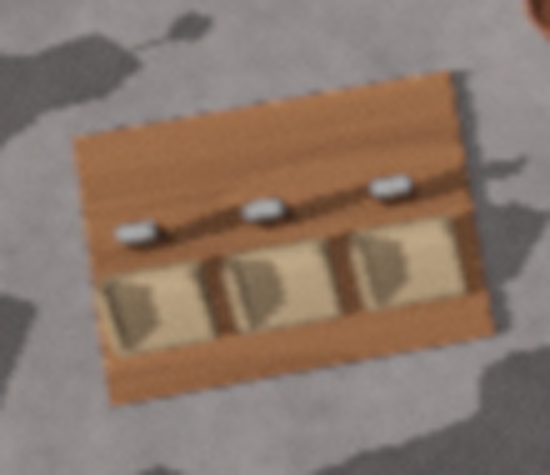

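View pics/sc.png

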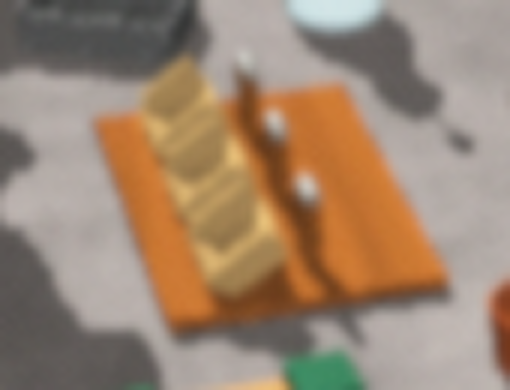

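Run:
```python
from h import *
f=lambda a,z:np.array([plane("top",120+(u-2)/5,155+(v-2)/5,z) for u,v in a])
c=f([(75,138),(453,70),(495,335),(112,405)],12); s=f([(138,232),(265,210),(391,187)],69)
print(c.round(),c.mean(0).round(1)); print(s.round(1),s.mean(0).round(1))
g=[np.linalg.norm(c[i]-c[(i+1)%4]).round() for i in range(4)];print(g)
for a,b in((c[3],c[0]),(c[2],c[1])): d=b-a;print("x yaw",np.degrees(np.arctan2(d[1],d[0])))
for a,b in((c[1],c[0]),(c[2],c[3]),(s[2],s[0])): d=b-a;print("y yaw",np.degrees(np.arctan2(d[1],d[0]))-90)
ss=np.array([plane("side",205+(u-3)/6,135+(v-3)/6,69) for u,v in((246,60),(275,125),(308,190))]);print(ss.round(1))
# triangulate tampers: foot boundary hull on planes
im=cv2.imread("pics/top0.png")[:,:,::-1].copy()
C={}
for k in feet(im,"top"):
    M=cv2.moments(k);u,v=M['m10']/M['m00'],M['m01']/M['m00'];C[round(u)]=k
for a,b in((250,258),(289,303),(329,329)):
    ks=[k for k in feet(im,"top") if abs(cv2.boundingRect(k)[0]+7-a)<9 or abs(cv2.boundingRect(k)[0]+7-b)<9]
    ks=[k for k in ks if cv2.contourArea(k)<130 and cv2.boundingRect(k)[1]>180]
    P=np.vstack(ks)[:,0].astype(float); W=np.array([plane("top",x,y,40)[:2] for x,y in P],np.float32)
    r=cv2.minAreaRect(W);print(len(ks),np.round(r[0]),np.round(r[1]),r[2])
```

```text
[[596. 372.  12.]
 [655.  99.  12.]
 [460.  59.  12.]
 [402. 331.  12.]] [528.3 215.3  12. ]
[[520.8 305.9  69. ]
 [538.9 218.6  69. ]
 [557.8 131.6  69. ]] [539.1 218.7  69. ]
[np.float64(280.0), np.float64(198.0), np.float64(278.0), np.float64(197.0)]
x yaw 12.06100455624671
x yaw 11.462795442317196
y yaw 12.238477434373536
y yaw 12.040246224211714
y yaw 11.98241951881431
[[519.3 312.3  69. ]
 [537.9 216.4  69. ]
 [557.7 128.6  69. ]]
2 [499. -66.] [166.  40.] 15.555036544799805
2 [ 461. -217.] [164.  43.] 22.2739200592041
2 [ 497. -335.] [166.  43.] 0.10047533363103867
```

```bash
cat >> h.py <<'E'
def obs():
    o=ctrl.get_obs(); return o,np.array(o['ee_pos']),R.from_rotvec(o['orientation'])
def Rt(az,tilt=0,yaw=12):  # tool y at azimuth az deg (tilt: lean tool tip outward along yaw)
    a=np.radians(az); y=np.array([np.cos(a),np.sin(a),0]); t=np.radians(tilt);w=np.radians(yaw)
    z=np.array([np.sin(t)*np.cos(w),np.sin(t)*np.sin(w),-np.cos(t)]); return R.from_matrix(np.c_[np.cross(y,z),y,z])
def delta(p,Rg):
    o,p0,R0=obs(); print("xyz",R0.inv().apply(np.array(p)-p0).round(1),"rot",(R0.inv()*Rg).as_rotvec().round(3),"t",round(o['t'],2),"q",o['qpos'].round(2),"pos",p0.round(1))
E
python3 - <<'E'
from h import *
delta((499,-66,120),Rt(105.5)); 
def cr(x,z,k):
    w=np.radians(12);s=np.radians(35);h=x*np.cos(s)-z*np.sin(s);v=x*np.sin(s)+z*np.cos(s)
    return np.array([540.3-np.sin(w)*k*90+h*np.cos(w),219+np.cos(w)*k*90+h*np.sin(w),90+v])
for n,(ou,ov,s) in {"top":(120,155,5),"side":(205,135,6)}.items():
  for k in(1,0,-1):
    print(n,k,[((pix(n,cr(x,z,k))-(ou,ov))*s).round() for x,z in((-46,-23),(-82,-23),(-12,-15))])
E
```

```text
xyz [-498.1 -551.5  102.7] rot [-0.001 -0.    -0.547] t 0.1 q [ 1.28  0.42  1.63  0.    1.09 -0.02] pos [170.6 600.7 222. ]
top 1 [array([148., 267.]), array([161., 310.]), array([134., 230.])]
top 0 [array([275., 244.]), array([286., 288.]), array([262., 207.])]
top -1 [array([400., 222.]), array([410., 266.]), array([390., 185.])]
side 1 [array([215.,  93.]), array([178., 122.]), array([245.,  58.])]
side 0 [array([243., 154.]), array([204., 184.]), array([273., 118.])]
side -1 [array([273., 220.]), array([232., 251.]), array([305., 183.])]
```

```bash
r='{"xyz":[-498,-551,80],"rot":[0,0,-0.547]}'; python3 -m inch '[{"xyz":[-498,-551,80],"rot":[0,0,-0.547]},{"xyz":[-498,-551,80],"rot":[0,0,-0.547]},{"xyz":[-498,-551,80],"rot":[0,0,-0.547]},{"xyz":[-498,-551,80],"rot":[0,0,-0.547]},{"xyz":[-498,-551,80],"rot":[0,0,-0.547]},{"xyz":[-498,-551,80],"rot":[0,0,-0.547]},{"xyz":[-498,-551,80],"rot":[0,0,-0.547]},{"xyz":[-498,-551,80],"rot":[0,0,-0.547]},{"xyz":[-498,-551,80],"rot":[0,0,-0.547]},{"xyz":[-498,-551,80],"rot":[0,0,-0.547]},{"xyz":[-498,-551,80],"rot":[0,0,-0.547]},{"xyz":[-498,-551,80],"rot":[0,0,-0.547]}]' 0
python3 -c "
from h import *
delta((499,-66,130),Rt(105.5))"
```

```text
t: 1.1
ee_pos: [390.4, 154.5, 169.1]
orientation: [-0.424, 3.113, 0.0]
ft_force: [1.0, 0.7, 0.9]
width: 87.9
grasp_force: 0.0
xyz [ -45.7 -241.5   39.1] rot [ 0.  0. -0.] t 1.1 q [ 0.35  0.21  2.11  0.    0.83 -1.49] pos [390.4 154.5 169.1]
```

```bash
python3 -m inch '[{"xyz":[-46,-242,39],"rot":[0,0,0]},{"xyz":[-46,-242,39],"rot":[0,0,0]},{"xyz":[-46,-242,39],"rot":[0,0,0]},{"xyz":[-46,-242,39],"rot":[0,0,0]},{"xyz":[-46,-242,39],"rot":[0,0,0]},{"xyz":[-46,-242,39],"rot":[0,0,0]},{"xyz":[-46,-242,39],"rot":[0,0,0]},{"xyz":[-46,-242,39],"rot":[0,0,0]}]' 0
python3 - <<'E'
from h import *
delta((499,-66,7),Rt(105.5)); o,_,_=obs(); print(o['moment'],o['ft_force'])
im=ctrl.get_image("side")[150:310,140:340]; cv2.imwrite("pics/s1.png",cv2.resize(im[:,:,::-1],None,fx=4,fy=3.75*4/3.75,interpolation=cv2.INTER_CUBIC)[:600])
E
```

```text
t: 1.77
ee_pos: [499.2, -66.4, 129.6]
orientation: [0.417, -3.113, -0.0]
ft_force: [-0.6, 0.8, -0.5]
width: 87.9
grasp_force: 0.0
xyz [  0.    0.4 122.6] rot [ 0.    -0.001 -0.004] t 1.77 q [-0.16  0.39  1.96  0.    0.8  -1.99] pos [499.2 -66.4 129.6]
[0.01223328 0.02247414 0.05212888] [-0.58209536  0.83241995 -0.54281799]
```

View pics/s1.png

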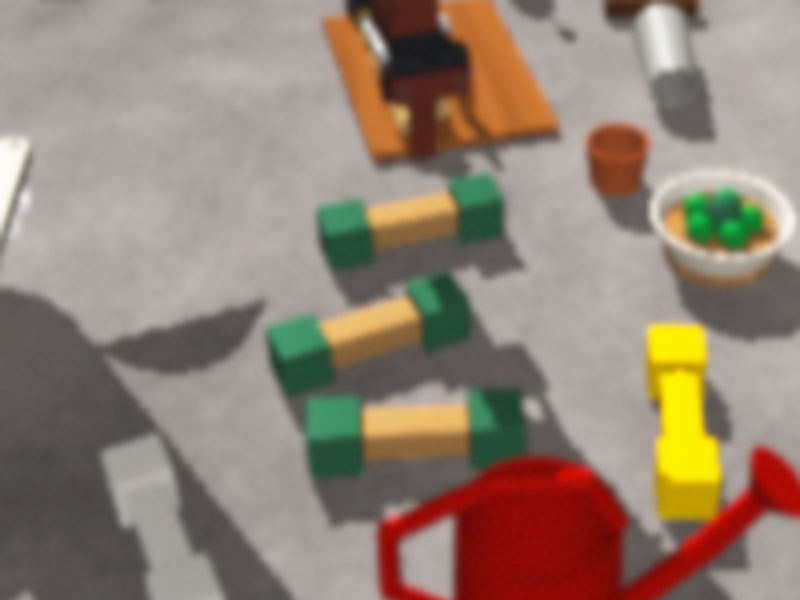

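```bash
python3 -m inch '[{"xyz":[0,0,40],"rot":[0,0,0]},{"xyz":[0,0,75],"rot":[0,0,0]},{"xyz":[0,0,100],"rot":[0,0,0]},{"xyz":[0,0,115],"rot":[0,0,0]},{"xyz":[0,0,122],"rot":[0,0,0]},{"xyz":[0,0,122],"rot":[0,0,0]}]' 0
python3 -m inch '[{"xyz":[0,0,0],"rot":[0,0,0]},{"xyz":[0,0,0],"rot":[0,0,0]},{"xyz":[0,0,0],"rot":[0,0,0]},{"xyz":[0,0,0],"rot":[0,0,0]},{"xyz":[0,0,0],"rot":[0,0,0]},{"xyz":[0,0,0],"rot":[0,0,0]},{"xyz":[0,0,0],"rot":[0,0,0]},{"xyz":[0,0,0],"rot":[0,0,0]}]' 255
python3 -c "
from h import *
o,_,_=obs(); print(o['moment'],o['qpos'].round(2))"
```

```text
t: 2.32
ee_pos: [497.6, -63.2, 7.2]
orientation: [0.425, -3.11, -0.001]
ft_force: [-0.9, 0.0, -0.2]
width: 87.8
grasp_force: 0.0
t: 2.98
ee_pos: [499.1, -64.6, 8.4]
orientation: [-0.423, 3.113, -0.0]
ft_force: [0.4, 0.2, -0.6]
width: 37.7
grasp_force: 0.0
[ 0.01133637 -0.03604007 -0.04578439] [-0.15  0.61  2.   -0.    0.54 -1.99]
```

Still closing; continue, then lift.

```bash
python3 -m inch '[{"xyz":[0,0,0],"rot":[0,0,0]},{"xyz":[0,0,0],"rot":[0,0,0]},{"xyz":[0,0,0],"rot":[0,0,0]},{"xyz":[0,0,0],"rot":[0,0,0]}]' 255
python3 -m inch '[{"xyz":[0,0,-10],"rot":[0,0,0]},{"xyz":[0,0,-25],"rot":[0,0,0]},{"xyz":[0,0,-45],"rot":[0,0,0]},{"xyz":[0,0,-70],"rot":[0,0,0]},{"xyz":[0,0,-100],"rot":[0,0,0]},{"xyz":[0,0,-130],"rot":[0,0,0]},{"xyz":[0,0,-130],"rot":[0,0,0]},{"xyz":[0,0,-130],"rot":[0,0,0]},{"xyz":[0,0,-130],"rot":[0,0,0]}]' 255
python3 - <<'E'
from h import *
o,p,r=obs(); m=o['moment']; print(m,p.round(1))
a=np.radians(15.5); n=np.array([-np.sin(a),np.cos(a),0]); print("m about tamper y",m@n,"m.x",m@[np.cos(a),np.sin(a),0])
im=ctrl.get_image("side")[130:250,170:330]; cv2.imwrite("pics/s2.png",cv2.resize(im[:,:,::-1],None,fx=4,fy=4))
E
```

```text
t: 3.32
ee_pos: [499.2, -64.7, 8.3]
orientation: [-0.423, 3.113, -0.0]
ft_force: [-0.2, -2.1, 0.4]
width: 29.7
grasp_force: 30.0
t: 4.07
ee_pos: [497.9, -64.3, 137.5]
orientation: [0.423, -3.111, -0.001]
ft_force: [-0.4, -0.1, -4.4]
width: 29.7
grasp_force: 30.0
[ 0.03685892  0.16156165 -0.02592632] [497.9 -64.3 137.5]
m about tamper y 0.14583560808491905 m.x 0.0786938466739805
```

View pics/s2.png

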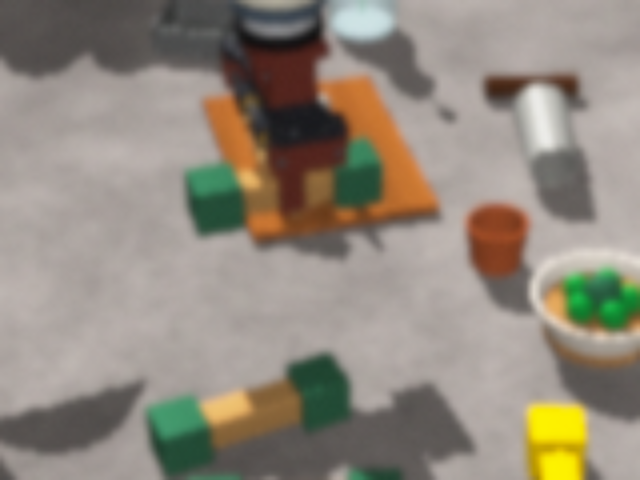

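```bash
python3 -m inch '[{"xyz":[-69,203,-63],"rot":[0,0,1.5]},{"xyz":[-69,203,-63],"rot":[0,0,1.5]},{"xyz":[-69,203,-63],"rot":[0,0,1.5]},{"xyz":[-69,203,-63],"rot":[0,0,1.5]},{"xyz":[-69,203,-63],"rot":[0,0,1.5]},{"xyz":[-69,203,-63],"rot":[0,0,1.5]},{"xyz":[-69,203,-63],"rot":[0,0,1.5]},{"xyz":[-69,203,-63],"rot":[0,0,1.5]},{"xyz":[-69,203,-63],"rot":[0,0,1.5]},{"xyz":[-69,203,-63],"rot":[0,0,1.5]},{"xyz":[-69,203,-63],"rot":[0,0,1.5]},{"xyz":[-69,203,-63],"rot":[0,0,1.5]}]' 255
cat >> h.py <<'E'
W=np.radians(12); YH=np.array([-np.sin(W),np.cos(W),0]); XH=np.array([np.cos(W),np.sin(W),0]); S=np.radians(35)
def place(k,off=14.6,up=0,az=-78,back=0,tilt=35,tool_tilt=None):
    # tool pose putting tamper middle `up` mm off the slope above cradle k(+1,0,-1), shifted `back` along slope
    c=np.array([540.3,219,90])+YH*90*k; xs=XH*np.cos(S)+[0,0,np.sin(S)]; zs=-XH*np.sin(S)+[0,0,np.cos(S)]
    Rg=Rt(az,35); return c+zs*(up-off)+xs*back,Rg
E
python3 - <<'E'
from h import *
p,_=place(1,up=130); print(p); delta(p,Rt(-78,15))
E
```

```text
t: 5.12
ee_pos: [510.0, 149.3, 198.9]
orientation: [-1.736, -2.615, 0.005]
ft_force: [-0.3, 0.3, -4.3]
width: 29.8
grasp_force: 30.0
[456.84365313 293.2714594  184.53014591]
xyz [153.3   6.9  14.4] rot [-0.234  0.194  1.748] t 5.12 q [ 0.26  0.32  1.85  0.    0.97 -0.14] pos [510.  149.3 198.9]
```

```bash
python3 -m inch '[{"xyz":[153,7,0],"rot":[-0.234,0.194,1.748]},{"xyz":[153,7,0],"rot":[-0.234,0.194,1.748]},{"xyz":[153,7,0],"rot":[-0.234,0.194,1.748]},{"xyz":[153,7,0],"rot":[-0.234,0.194,1.748]},{"xyz":[153,7,0],"rot":[-0.234,0.194,1.748]},{"xyz":[153,7,0],"rot":[-0.234,0.194,1.748]},{"xyz":[153,7,0],"rot":[-0.234,0.194,1.748]},{"xyz":[153,7,0],"rot":[-0.234,0.194,1.748]},{"xyz":[153,7,0],"rot":[-0.234,0.194,1.748]},{"xyz":[153,7,0],"rot":[-0.234,0.194,1.748]},{"xyz":[153,7,0],"rot":[-0.234,0.194,1.748]},{"xyz":[153,7,0],"rot":[-0.234,0.194,1.748]}]' 255
cat > fit.py <<'E'
from h import *
from scipy.optimize import least_squares
# spherical-wrist arm: q1 yaw, q2/q3 pitch, q4 roll, q5 pitch, q6 roll
def fk(q,L):
    L1,L2,H,d,e,a=L; ry=lambda t:R.from_euler('y',t); rz=lambda t:R.from_euler('z',t)
    A=rz(q[0]); B=A*ry(q[1]); C=B*ry(q[2]); D=C*rz(q[3])*ry(q[4]); 
    p=A.apply([a,0,H])+B.apply([0,0,L1])+C.apply([e,0,L2])+D.apply([0,0,d]); return p,D*rz(q[5])
E
python3 - <<'E'
from h import *
delta((457,293,199),Rt(-78,15)); o,p,r=obs(); print(repr(o['qpos']),repr(p),r.as_matrix())
from fit import fk
L=[500,500,300,250,0,0]; print(fk(o['qpos'],L)[1].as_matrix())
E
```

```text
t: 6.12
ee_pos: [456.3, 292.0, 198.8]
orientation: [-3.003, -0.76, -0.354]
ft_force: [-0.1, -0.7, -4.0]
width: 30.0
grasp_force: 30.0
xyz [ 1.1 -0.5  0.1] rot [-0.037  0.03   0.282] t 6.12 q [ 0.58  0.25  1.98 -0.08  0.69  1.71] pos [456.3 292.  198.8]
array([ 0.57594381,  0.24609632,  1.98352659, -0.07857398,  0.68994433,
        1.70617105]) array([456.26581525, 292.03622113, 198.84099868]) [[ 0.85544225  0.47211457  0.21289994]
 [ 0.46661233 -0.88095503  0.07868392]
 [ 0.2247031   0.03203218 -0.97390064]]
[[-0.47211457  0.85544225  0.21289994]
 [ 0.88095503  0.46661233  0.07868392]
 [-0.03203218  0.2247031  -0.97390064]]
```

```bash
python3 -m inch '[{"xyz":[0,0,0],"rot":[-0.037,0.03,0.282]},{"xyz":[0,0,0],"rot":[-0.037,0.03,0.282]},{"xyz":[0,0,0],"rot":[-0.037,0.03,0.282]},{"xyz":[0,0,0],"rot":[-0.037,0.03,0.282]}]' 255
cat >> fit.py <<'E'
D=[([1.27501376,.423785358,1.63058764,0,1.08861590,-.019],[170.616,600.744,221.977]),
([.57594381,.24609632,1.98352659,-.07857398,.68994433,1.70617105],[456.266,292.036,198.841]),
([.35,.21,2.11,0,.83,-1.49],[390.4,154.5,169.1]),([-.16,.39,1.96,0,.80,-1.99],[499.2,-66.4,129.6]),([-.15,.61,2.0,0,.54,-1.99],[499.1,-64.6,8.4]),([.26,.32,1.85,0,.97,-.14],[510,149.3,198.9])]
wt=[5,5,1,1,1,1]
def fitL(extra=[]):
    d=D+extra; w=wt+[5]*len(extra)
    f=lambda L:np.concatenate([k*(fk(q,L)[0]-p) for k,(q,p) in zip(w,d)])
    s=least_squares(f,[500,500,300,250,0,0]); print("L",s.x.round(1),"cost",np.sqrt(s.cost).round(1)); return s.x
lo=np.array([-3,-.9,.09,-1.31,.11,-2.54]);hi=np.array([3,2.11,2.58,4.45,2.69,2.54])
OFF=R.from_euler('z',np.pi/2)
def ik(p,Rg,L,seeds):
    out=[]
    for q0 in seeds:
        f=lambda q:np.r_[(fk(q,L)[0]-p)/100,((fk(q,L)[1]*OFF).inv()*Rg).as_rotvec()]
        s=least_squares(f,np.clip(q0,lo+.01,hi-.01),bounds=(lo,hi)); out.append((np.sqrt(s.cost).round(4),s.x.round(2)))
    return out
E
python3 - <<'E'
from fit import *
o,p,r=obs(); q=o['qpos']; L=fitL([(q,p)]); print(q.round(3))
print(np.abs((fk(q,L)[1]*OFF).as_matrix()-r.as_matrix()).max())
for k in(1,0,-1):
  for az in (-78,102):
    for up in(0,):
      P,Rg=place(k,up=up,az=az); s6=1.8 if az<0 else -1.3
      for x in ik(P,Rg,L,[[.4,.3,2.2,0,.4,s6],[.4,.3,2.2,3.1,.3,s6-3.1],[.4,.3,2.2,3.1,.3,s6+3.1],[.4,.3,2.2,1.5,.3,s6-1.5],[.4,.3,2.2,-1.2,.3,s6+1]]): print(k,az,x)
E
```

```text
t: 6.45
ee_pos: [456.1, 292.3, 198.9]
orientation: [-3.07, -0.331, -0.403]
ft_force: [-0.1, -0.3, -4.0]
width: 30.0
grasp_force: 30.0
L [486.3 447.6 265.8 221.1  63.6  58.4] cost 60.2
[ 0.604  0.242  1.997 -0.16   0.668  2.074]
8.534839501805891e-16
1 -78 (np.float64(0.1032), array([ 0.56,  0.55,  1.99, -0.68,  0.15,  2.54]))
1 -78 (np.float64(0.0118), array([ 0.61,  0.57,  2.04,  4.45,  0.23, -2.54]))
1 -78 (np.float64(0.8162), array([0.54, 0.55, 2.04, 4.45, 0.11, 2.54]))
1 -78 (np.float64(0.0118), array([ 0.61,  0.57,  2.04,  4.45,  0.23, -2.54]))
1 -78 (np.float64(0.1032), array([ 0.56,  0.55,  1.99, -0.68,  0.15,  2.54]))
1 102 (np.float64(0.0422), array([ 0.6 ,  0.56,  2.01, -1.31,  0.22,  0.07]))
1 102 (np.float64(0.0422), array([ 0.6 ,  0.56,  2.01, -1.31,  0.22,  0.07]))
1 102 (np.float64(0.0114), array([0.61, 0.57, 2.04, 4.45, 0.23, 0.6 ]))
1 102 (np.float64(0.0422), array([ 0.6 ,  0.56,  2.01, -1.31,  0.22,  0.07]))
1 102 (np.float64(0.0422), array([ 0.6 ,  0.56,  2.01, -1.31,  0.22,  0.07]))
0 -78 (np.float64(0.0847), array([ 0.41,  0.53,  2.05, -0.8 ,  0.11,  2.54]))
0 -7
[... 745 characters left out ...]
,  2.54]))
-1 -78 (np.float64(0.0), array([ 0.24,  0.53,  2.13,  3.26,  0.13, -1.66]))
-1 -78 (np.float64(0.6476), array([0.25, 0.52, 2.1 , 4.45, 0.11, 2.54]))
-1 -78 (np.float64(0.0), array([ 0.24,  0.53,  2.13,  3.26,  0.13, -1.66]))
-1 -78 (np.float64(0.0967), array([ 0.26,  0.52,  2.07, -0.92,  0.11,  2.54]))
-1 102 (np.float64(0.0868), array([ 0.27,  0.52,  2.08, -1.31,  0.11, -0.2 ]))
-1 102 (np.float64(0.1045), array([ 0.19,  0.52,  2.07,  0.96,  0.11, -2.54]))
-1 102 (np.float64(0.0), array([0.24, 0.53, 2.13, 3.26, 0.13, 1.48]))
-1 102 (np.float64(0.1045), array([ 0.19,  0.52,  2.07,  0.96,  0.11, -2.54]))
-1 102 (np.float64(0.0868), array([ 0.27,  0.52,  2.08, -1.31,  0.11, -0.2 ]))
```

```bash
cat >> h.py <<'E'
def place2(k,T,up=2,az=-78,off=14.6,back=0):
    c=np.array([540.3,219,90])+YH*90*k; xs=XH*np.cos(S)+[0,0,np.sin(S)]; zs=-XH*np.sin(S)+[0,0,np.cos(S)]
    Rg=Rt(az,T); return c+zs*up+xs*back+Rg.apply([0,0,off]),Rg
E
python3 - <<'E'
from fit import *
L=fitL([([ 0.604,0.242,1.997,-0.16,0.668,2.074],[456.1,292.3,198.9])])
for k in(1,0,-1):
  for az in (-78,102):
    for T in(15,20,25):
      P,Rg=place2(k,T,az=az); s6=1.8 if az<0 else -1.3
      print(k,az,T,P.round(),ik(P,Rg,L,[[.4,.3,2.2,-.2,.4,s6]]))
o,p,r=obs(); 
P,Rg=place2(1,20,up=50);delta(P,Rg)
im=ctrl.get_image("side")
for c in feet(im,"side"):
    M=cv2.moments(c);u,v=M['m10']/M['m00'],M['m01']/M['m00']
    if 160<u<320 and 100<v<230: print(round(u,1),round(v,1),M['m00'])
c=p-r.apply([0,0,14.6]); ax=r.apply([-1,0,0]); print([pix("side",c+s*ax*64).round(1) for s in(1,-1)])
E
```

```text
L [485.6 446.7 265.6 220.7  63.5  59.5] cost 60.5
1 -78 15 [524. 308.  78.] [(np.float64(0.0), array([ 0.56,  0.56,  1.89, -0.21,  0.45,  2.1 ]))]
1 -78 20 [525. 308.  78.] [(np.float64(0.0), array([ 0.57,  0.56,  1.93, -0.36,  0.35,  2.26]))]
1 -78 25 [527. 308.  78.] [(np.float64(0.0003), array([ 0.59,  0.55,  1.97, -0.64,  0.26,  2.54]))]
1 102 15 [524. 308.  78.] [(np.float64(0.0), array([ 0.56,  0.56,  1.89, -0.21,  0.45, -1.04]))]
1 102 20 [525. 308.  78.] [(np.float64(0.0), array([ 0.57,  0.56,  1.93, -0.36,  0.35, -0.88]))]
1 102 25 [527. 308.  78.] [(np.float64(0.0), array([ 0.59,  0.55,  1.97, -0.64,  0.26, -0.6 ]))]
0 -78 15 [543. 220.  78.] [(np.float64(0.0), array([ 0.4 ,  0.54,  1.95, -0.13,  0.4 ,  1.88]))]
0 -78 20 [544. 220.  78.] [(np.float64(0.0), array([ 0.41,  0.53,  1.99, -0.24,  0.29,  1.99]))]
0 -78 25 [545. 220.  78.] [(np.float64(0.0), array([ 0.42,  0.52,  2.03, -0.51,  0.18,  2.26]))]
0 102 15 [543. 220.  78.] [(np.float64(0.0), array([ 0.4 ,  0.54,  1.95, -0.13,  0.4 , -1.27]))]
0 102 20 [544. 220.  78.] [(np.float64(0.0), array([ 0.41,  0.53,  1.99, -0.2
[... 205 characters left out ...]
 1.61]))]
-1 -78 20 [563. 132.  78.] [(np.float64(0.0), array([ 0.23,  0.52,  2.02, -0.03,  0.26,  1.62]))]
-1 -78 25 [564. 132.  78.] [(np.float64(0.0), array([ 0.23,  0.51,  2.06, -0.08,  0.14,  1.67]))]
-1 102 15 [562. 132.  78.] [(np.float64(0.0), array([ 0.23,  0.52,  1.97, -0.02,  0.38, -1.53]))]
-1 102 20 [563. 132.  78.] [(np.float64(0.0), array([ 0.23,  0.52,  2.02, -0.03,  0.26, -1.52]))]
-1 102 25 [564. 132.  78.] [(np.float64(0.0), array([ 0.23,  0.51,  2.06, -0.08,  0.14, -1.47]))]
xyz [20.9 -0.6 90.1] rot [-0.001  0.088  0.005] t 6.45 q [ 0.6   0.24  2.   -0.16  0.67  2.07] pos [456.1 292.3 198.9]
250.1 227.4 156.0
215.0 124.8 68.5
[array([214.7, 122.8]), array([243. , 112.1])]
```

```bash
python3 -m inch '[{"xyz":[10,0,30],"rot":[0,0.044,0]},{"xyz":[16,0,60],"rot":[0,0.088,0.005]},{"xyz":[21,-1,80],"rot":[0,0.088,0.005]},{"xyz":[21,-1,90],"rot":[0,0.088,0.005]},{"xyz":[21,-1,90],"rot":[0,0.088,0.005]},{"xyz":[21,-1,90],"rot":[0,0.088,0.005]}]' 255
python3 - <<'E'
from h import *
P,Rg=place2(1,20,up=50);delta(P,Rg)
P,Rg=place2(1,20,up=1);delta(P,Rg)
o,p,r=obs(); print(o['ft_force'],o['moment'])
im=ctrl.get_image("side")
for c in feet(im,"side"):
    M=cv2.moments(c);u,v=M['m10']/M['m00'],M['m01']/M['m00']
    if 160<u<320 and 100<v<200: print(round(u,1),round(v,1),M['m00'])
c=p-r.apply([0,0,14.6]); ax=r.apply([-1,0,0]); print([pix("side",c+s*ax*64).round(1) for s in(1,-1)])
E
```

```text
t: 7.0
ee_pos: [499.8, 302.9, 119.2]
orientation: [-3.039, -0.322, -0.539]
ft_force: [0.2, 0.7, -4.0]
width: 30.3
grasp_force: 30.0
xyz [-2.1  0.5  1.3] rot [-0.002 -0.002  0.001] t 7.0 q [ 0.59  0.41  2.02 -0.33  0.4   2.23] pos [499.8 302.9 119.2]
xyz [10.5  0.6 48.7] rot [-0.002 -0.002  0.001] t 7.0 q [ 0.59  0.41  2.02 -0.33  0.4   2.23] pos [499.8 302.9 119.2]
[ 0.18412597  0.65531481 -3.95401643] [-0.06384822  0.39948521 -0.04813402]
226.7 141.0 65.0
[array([226.4, 139.3]), array([252.8, 126.8])]
```

```bash
python3 -m inch '[{"xyz":[2,0,10],"rot":[0,0,0]},{"xyz":[4,0,20],"rot":[0,0,0]},{"xyz":[6,0.5,30],"rot":[0,0,0]},{"xyz":[8,0.5,37],"rot":[0,0,0]},{"xyz":[9,0.5,43],"rot":[0,0,0]},{"xyz":[10,0.5,47],"rot":[0,0,0]},{"xyz":[10.5,0.5,48.5],"rot":[0,0,0]},{"xyz":[10.5,0.5,48.5],"rot":[0,0,0]}]' 255
python3 - <<'E'
from h import *
P,Rg=place2(1,20,up=0);delta(P,Rg)
im=ctrl.get_image("side"); cv2.imwrite("pics/s3.png",cv2.resize(im[110:200,190:310,::-1],None,fx=5,fy=5))
E
```

```text
t: 7.72
ee_pos: [526.4, 308.4, 77.6]
orientation: [-3.038, -0.321, -0.541]
ft_force: [0.8, -0.2, -4.3]
width: 30.1
grasp_force: 30.0
xyz [-0.4  0.4  1.2] rot [-0.002 -0.003  0.001] t 7.72 q [ 0.57  0.52  1.98 -0.37  0.34  2.26] pos [526.4 308.4  77.6]
```

View pics/s3.png

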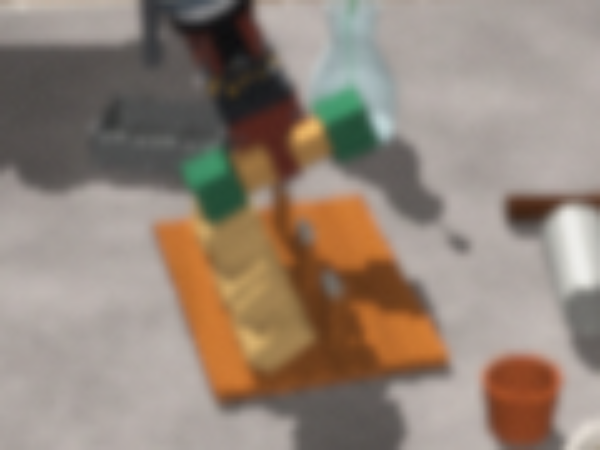

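```bash
python3 -m inch '[{"xyz":[0,0,0],"rot":[0,0,0]},{"xyz":[0,0,0],"rot":[0,0,0]},{"xyz":[0,0,0],"rot":[0,0,0]},{"xyz":[0,0,0],"rot":[0,0,0]},{"xyz":[0,0,0],"rot":[0,0,0]},{"xyz":[0,0,0],"rot":[0,0,0]}]' 155
cat >> h.py <<'E'
def stowed(k):
    im=ctrl.get_image("side"); c=np.array([540.3,219,90])+YH*90*k; xs=XH*np.cos(S)+[0,0,np.sin(S)]
    print("expect",[pix("side",c+s*64*xs).round(1) for s in(-1,1)])
    for x in feet(im,"side"):
        M=cv2.moments(x);u,v=M['m10']/M['m00'],M['m01']/M['m00']
        if 160<u<330 and 100<v<280: print("foot",round(u,1),round(v,1),M['m00'])
    return im
E
python3 - <<'E'
from h import *
im=stowed(1); cv2.imwrite("pics/s4.png",cv2.resize(im[110:200,190:310,::-1],None,fx=5,fy=5))
E
```

```text
t: 8.27
ee_pos: [526.4, 308.7, 78.3]
orientation: [-3.037, -0.321, -0.542]
ft_force: [0.7, 0.5, -0.0]
width: 34.7
grasp_force: 0.0
expect [array([234.8, 149.7]), array([257.2, 132. ])]
foot 223.6 263.5 96.5
foot 263.6 255.7 179.0
foot 215.6 242.0 95.5
foot 249.9 227.7 148.5
```

View pics/s4.png

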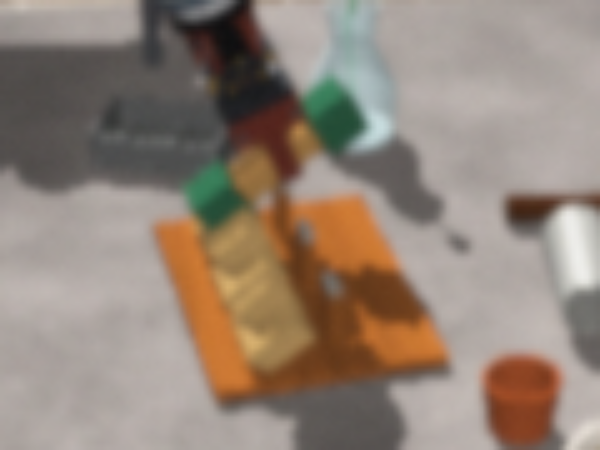

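```bash
python3 -m inch '[{"xyz":[0,0,0],"rot":[0,0,0]},{"xyz":[0,0,0],"rot":[0,0,0]},{"xyz":[0,0,0],"rot":[0,0,0]},{"xyz":[0,0,-5],"rot":[0,0,0]},{"xyz":[0,0,-20],"rot":[0,0,0]},{"xyz":[0,0,-45],"rot":[0,0,0]},{"xyz":[0,0,-80],"rot":[0,0,0]},{"xyz":[0,0,-120],"rot":[0,0,0]},{"xyz":[0,0,-120],"rot":[0,0,0]}]' 0
python3 - <<'E'
from h import *
stowed(1); delta((461,-217,110),Rt(-67.5))
E
```

```text
t: 9.07
ee_pos: [486.7, 301.0, 197.3]
orientation: [-3.031, -0.32, -0.553]
ft_force: [0.7, 0.3, -0.3]
width: 87.3
grasp_force: 0.0
expect [array([234.8, 149.7]), array([257.2, 132. ])]
foot 224.3 260.0 156.0
foot 263.5 255.7 174.5
foot 215.5 241.9 99.5
foot 250.2 227.4 156.0
xyz [-154.3  501.3   29.9] rot [ 0.027 -0.359 -0.18 ] t 9.12 q [ 0.6   0.27  2.   -0.25  0.55  2.16] pos [486.7 300.8 195. ]
```

```bash
python3 -m inch '[{"xyz":[-154,501,30],"rot":[0.027,-0.359,-0.18]},{"xyz":[-154,501,30],"rot":[0.027,-0.359,-0.18]},{"xyz":[-154,501,30],"rot":[0.027,-0.359,-0.18]},{"xyz":[-154,501,30],"rot":[0.027,-0.359,-0.18]},{"xyz":[-154,501,30],"rot":[0.027,-0.359,-0.18]},{"xyz":[-154,501,30],"rot":[0.027,-0.359,-0.18]},{"xyz":[-154,501,30],"rot":[0.027,-0.359,-0.18]},{"xyz":[-154,501,30],"rot":[0.027,-0.359,-0.18]},{"xyz":[-154,501,30],"rot":[0.027,-0.359,-0.18]},{"xyz":[-154,501,30],"rot":[0.027,-0.359,-0.18]},{"xyz":[-154,501,30],"rot":[0.027,-0.359,-0.18]},{"xyz":[-154,501,30],"rot":[0.027,-0.359,-0.18]}]' 0
python3 - <<'E'
from h import *
delta((461,-217,110),Rt(-67.5))
im=ctrl.get_image("top"); 
for c in feet(im,"top"):
    M=cv2.moments(c);u,v=M['m10']/M['m00'],M['m01']/M['m00'];print(round(u,1),round(v,1),plane("top",u,v,40).round())
cv2.imwrite("pics/t1.png",cv2.resize(im[150:260,110:350,::-1],None,fx=3.3,fy=3.3))
E
```

```text
t: 10.12
ee_pos: [460.9, -174.9, 114.0]
orientation: [3.079, 0.611, -0.012]
ft_force: [-0.4, 0.5, -0.4]
width: 87.9
grasp_force: 0.0
xyz [-15.9  38.9   4.2] rot [ 0.001  0.008 -0.001] t 10.12 q [-0.38  0.4   1.99 -0.01  0.76  0.8 ] pos [ 460.9 -174.9  114. ]
329.2 232.0 [ 433. -336.   40.]
150.3 219.0 [461. 298.  40.]
328.5 196.0 [ 561. -334.   40.]
139.6 184.8 [582. 345.  40.]
266.4 133.7 [ 786. -104.   40.]
422.9 141.4 [ 776. -683.   40.]
```

View pics/t1.png

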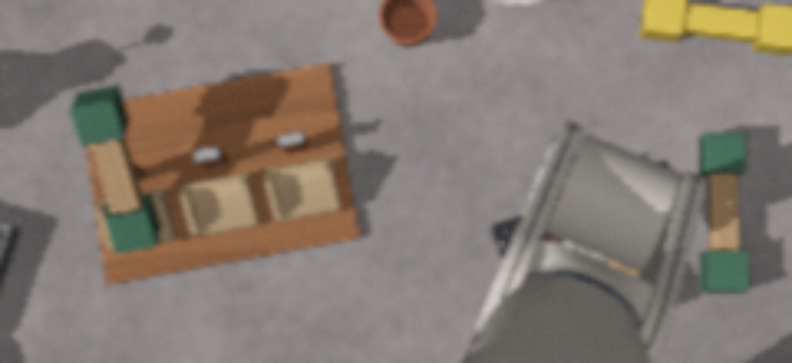

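```bash
python3 -m inch '[{"xyz":[-16,39,4],"rot":[0,0,0]},{"xyz":[-16,39,4],"rot":[0,0,0]},{"xyz":[-16,39,4],"rot":[0,0,0]},{"xyz":[-16,39,40],"rot":[0,0,0]},{"xyz":[-16,39,70],"rot":[0,0,0]},{"xyz":[-16,39,92],"rot":[0,0,0]},{"xyz":[-16,39,105],"rot":[0,0,0]},{"xyz":[-16,39,107],"rot":[0,0,0]}]' 0
python3 -m inch '[{"xyz":[0,0,0],"rot":[0,0,0]},{"xyz":[0,0,0],"rot":[0,0,0]},{"xyz":[0,0,0],"rot":[0,0,0]},{"xyz":[0,0,0],"rot":[0,0,0]},{"xyz":[0,0,0],"rot":[0,0,0]},{"xyz":[0,0,0],"rot":[0,0,0]},{"xyz":[0,0,0],"rot":[0,0,0]},{"xyz":[0,0,0],"rot":[0,0,0]},{"xyz":[0,0,0],"rot":[0,0,0]},{"xyz":[0,0,0],"rot":[0,0,0]},{"xyz":[0,0,0],"rot":[0,0,0]},{"xyz":[0,0,0],"rot":[0,0,0]}]' 255
python3 - <<'E'
from h import *
o,p,r=obs(); print(o['moment'])
xs=XH*np.cos(S)+[0,0,np.sin(S)]; zs=-XH*np.sin(S)+[0,0,np.cos(S)]; c=np.array([540.3,219,90])+YH*90
print([pix("top",c+s*64*xs+zs*15).round(1) for s in(-1,1)])
E
```

```text
t: 10.83
ee_pos: [459.4, -213.3, 5.7]
orientation: [-3.081, -0.614, 0.017]
ft_force: [-0.2, -0.2, -0.7]
width: 88.0
grasp_force: 0.0
t: 11.83
ee_pos: [461.7, -215.9, 8.6]
orientation: [3.078, 0.61, -0.009]
ft_force: [1.0, -2.2, 2.9]
width: 29.5
grasp_force: 30.0
[-0.33545504  0.09922638 -0.07454043]
[array([149.6, 218. ]), array([139.5, 185.2])]
```

```bash
python3 -m inch '[{"xyz":[0,0,-10],"rot":[0,0,0]},{"xyz":[0,0,-25],"rot":[0,0,0]},{"xyz":[0,0,-45],"rot":[0,0,0]},{"xyz":[0,0,-70],"rot":[0,0,0]},{"xyz":[0,0,-100],"rot":[0,0,0]},{"xyz":[0,0,-130],"rot":[0,0,0]},{"xyz":[0,0,-150],"rot":[0,0,0]},{"xyz":[0,0,-150],"rot":[0,0,0]},{"xyz":[0,0,-150],"rot":[0,0,0]}]' 255
python3 - <<'E'
from h import *
o,p,r=obs(); m=o['moment']; a=np.radians(22.5); print(m,"m about tamper y",m@[-np.sin(a),np.cos(a),0],"q",o['qpos'].round(2))
delta((480,50,190),Rt(-78)); delta((480,50,190),Rt(102))
E
```

```text
t: 12.58
ee_pos: [462.0, -214.7, 158.9]
orientation: [3.077, 0.611, -0.009]
ft_force: [-1.0, -0.7, -4.5]
width: 30.0
grasp_force: 30.0
[-0.0264268   0.27088947  0.03623552] m about tamper y 0.26038233622637297 q [-0.45  0.35  1.93 -0.01  0.87  0.73]
xyz [ 117.6 -237.7  -32.5] rot [0.003 0.006 0.183] t 12.58 q [-0.45  0.35  1.93 -0.01  0.87  0.73] pos [ 462.  -214.7  158.9]
xyz [ 117.6 -237.7  -32.5] rot [-0.009  0.005 -2.959] t 12.58 q [-0.45  0.35  1.93 -0.01  0.87  0.73] pos [ 462.  -214.7  158.9]
```

```bash
for i in 1 2 3; do python3 -m inch '[{"xyz":[0,0,0],"rot":[0,0,0]}]' 255 >/dev/null; python3 -c "
from h import *
o,p,r=obs(); m=o['moment']; a=np.radians(22.5); print(m.round(3),o['ft_force'].round(2),m@[-np.sin(a),np.cos(a),0])"; done
```

```text
[-0.114  0.306  0.028] [-0.53 -0.38 -4.5 ] 0.32628954483615175
[-0.096  0.239  0.032] [ 0.92  0.5  -3.65] 0.2577992984336571
[-0.114  0.305  0.032] [-1.61  0.57 -4.78] 0.3254773788658645
```

```bash
python3 -m inch '[{"xyz":[60,-120,-32],"rot":[0,0,-1.5]},{"xyz":[60,-120,-32],"rot":[0,0,-1.5]},{"xyz":[60,-120,-32],"rot":[0,0,-1.5]},{"xyz":[60,-120,-32],"rot":[0,0,-1.5]},{"xyz":[60,-120,-32],"rot":[0,0,-1.5]},{"xyz":[60,-120,-32],"rot":[0,0,-1.5]},{"xyz":[60,-120,-32],"rot":[0,0,-1.5]},{"xyz":[60,-120,-32],"rot":[0,0,-1.5]},{"xyz":[60,-120,-32],"rot":[0,0,-1.5]},{"xyz":[60,-120,-32],"rot":[0,0,-1.5]},{"xyz":[60,-120,-32],"rot":[0,0,-1.5]},{"xyz":[60,-120,-32],"rot":[0,0,-1.5]}]' 255
python3 - <<'E'
from h import *
o,p,r=obs(); print(o['moment'].round(3),o['ft_force'].round(2),"heavy dir (tool x) in world",r.apply([1,0,0]).round(2))
delta((470,120,190),Rt(102))
E
```

```text
t: 13.83
ee_pos: [471.4, -80.8, 188.6]
orientation: [-1.828, -2.551, 0.012]
ft_force: [-1.0, -0.8, -4.7]
width: 29.7
grasp_force: 30.0
[-0.186 -0.026  0.037] [-0.95 -0.77 -4.67] heavy dir (tool x) in world [-0.32  0.95 -0.  ]
xyz [190.6  63.2  -2.3] rot [-0.008 -0.005 -1.453] t 13.83 q [-0.19  0.26  1.97 -0.01  0.92 -0.51] pos [471.4 -80.8 188.6]
```

```bash
python3 -m inch '[{"xyz":[190,63,0],"rot":[0,0,-1.453]},{"xyz":[190,63,0],"rot":[0,0,-1.453]},{"xyz":[190,63,0],"rot":[0,0,-1.453]},{"xyz":[190,63,0],"rot":[0,0,-1.453]},{"xyz":[190,63,0],"rot":[0,0,-1.453]},{"xyz":[190,63,0],"rot":[0,0,-1.453]},{"xyz":[190,63,0],"rot":[0,0,-1.453]},{"xyz":[190,63,0],"rot":[0,0,-1.453]},{"xyz":[190,63,0],"rot":[0,0,-1.453]},{"xyz":[190,63,0],"rot":[0,0,-1.453]},{"xyz":[190,63,0],"rot":[0,0,-1.453]},{"xyz":[190,63,0],"rot":[0,0,-1.453]}]' 255
python3 - <<'E'
from h import *
o,p,r=obs(); print(o['moment'].round(3),o['ft_force'].round(2))
P,Rg=place2(0,20,up=70,az=102,off=14.6); delta(P,Rg)
E
```

```text
t: 14.83
ee_pos: [471.3, 119.2, 187.7]
orientation: [0.328, -3.116, 0.006]
ft_force: [0.1, -0.4, -5.3]
width: 30.0
grasp_force: 30.0
[ 0.091 -0.14   0.072] [ 0.13 -0.38 -5.26]
xyz [-53.5  83.5  53.3] rot [-0.003 -0.357  0.001] t 14.83 q [ 0.23  0.27  1.95 -0.    0.92 -1.55] pos [471.3 119.2 187.7]
```

```bash
python3 -m inch '[{"xyz":[-25,35,0],"rot":[0,-0.12,0]},{"xyz":[-45,65,10],"rot":[0,-0.24,0]},{"xyz":[-53.5,83.5,25],"rot":[0,-0.357,0]},{"xyz":[-53.5,83.5,45],"rot":[0,-0.357,0]},{"xyz":[-53.5,83.5,53],"rot":[0,-0.357,0]},{"xyz":[-53.5,83.5,53],"rot":[0,-0.357,0]},{"xyz":[-53.5,83.5,53],"rot":[0,-0.357,0]}]' 255
python3 - <<'E'
from h import *
P,Rg=place2(0,20,up=1,az=102);delta(P,Rg)
o,p,r=obs(); im=stowed(0)
c=p-r.apply([0,0,14.6]); ax=r.apply([1,0,0]); print([pix("side",c+s*ax*64).round(1) for s in(1,-1)])
E
```

```text
t: 15.42
ee_pos: [507.2, 211.2, 134.6]
orientation: [-0.284, 2.78, 0.044]
ft_force: [0.9, 0.4, -4.4]
width: 29.4
grasp_force: 30.0
xyz [-16.4   1.3  67.2] rot [-0.006 -0.001 -0.005] t 15.42 q [ 0.42  0.34  2.09 -0.21  0.38 -1.18] pos [507.2 211.2 134.6]
expect [array([239.1, 159.8]), array([262.6, 141.6])]
foot 224.1 262.2 111.5
foot 263.5 255.7 173.0
foot 229.5 148.7 77.5
foot 257.0 135.0 65.0
[array([227.5, 146.4]), array([255.4, 133.4])]
```

```bash
python3 - <<'E'
from h import *
P,Rg=place2(0,20,up=1,az=102,back=-3);delta(P,Rg)
E
python3 -m inch '[{"xyz":[-3,1,12],"rot":[0,0,0]},{"xyz":[-6,1,26],"rot":[0,0,0]},{"xyz":[-8,1.3,38],"rot":[0,0,0]},{"xyz":[-10,1.3,48],"rot":[0,0,0]},{"xyz":[-12,1.3,57],"rot":[0,0,0]},{"xyz":[-13,1.3,63],"rot":[0,0,0]},{"xyz":[-13.5,1.3,66],"rot":[0,0,0]},{"xyz":[-13.5,1.3,67.5],"rot":[0,0,0]},{"xyz":[-13.5,1.3,67.5],"rot":[0,0,0]}]' 255
python3 -m inch '[{"xyz":[0,0,0],"rot":[0,0,0]},{"xyz":[0,0,0],"rot":[0,0,0]},{"xyz":[0,0,0],"rot":[0,0,0]},{"xyz":[0,0,0],"rot":[0,0,0]},{"xyz":[0,0,0],"rot":[0,0,0]},{"xyz":[0,0,0],"rot":[0,0,0]}]' 155
python3 - <<'E'
from h import *
im=stowed(0); P,Rg=place2(0,20,up=1,az=102,back=-3);delta(P,Rg)
cv2.imwrite("pics/s5.png",cv2.resize(im[110:200,190:310,::-1],None,fx=5,fy=5))
E
```

```text
xyz [-12.4   1.3  68.6] rot [-0.006  0.001 -0.006] t 15.47 q [ 0.42  0.34  2.09 -0.21  0.38 -1.18] pos [508.  211.3 135.5]
t: 16.22
ee_pos: [542.0, 219.8, 76.4]
orientation: [-0.284, 2.778, 0.045]
ft_force: [0.4, -0.6, -3.8]
width: 30.2
grasp_force: 30.0
t: 16.72
ee_pos: [542.1, 220.0, 76.8]
orientation: [-0.284, 2.777, 0.046]
ft_force: [-0.7, 0.1, 0.2]
width: 34.5
grasp_force: 0.0
expect [array([239.1, 159.8]), array([262.6, 141.6])]
foot 223.7 263.6 98.0
foot 263.5 255.9 178.0
foot 235.2 155.3 84.5
foot 259.4 138.9 133.5
xyz [ 0.4 -0.5  1.2] rot [-0.005  0.002 -0.005] t 16.77 q [ 0.4   0.49  2.04 -0.26  0.28 -1.13] pos [542.1 219.9  76.7]
```

View pics/s5.png

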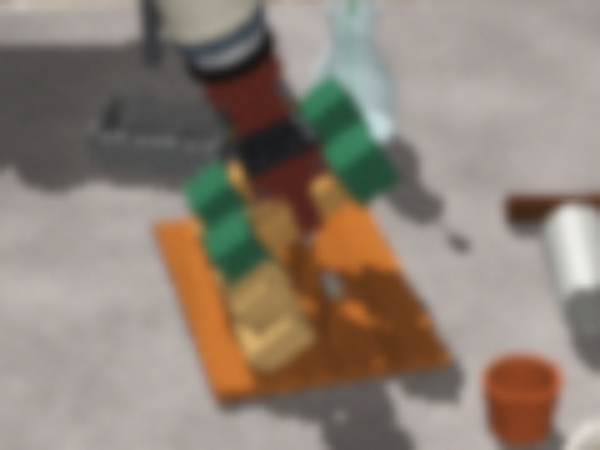

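```bash
python3 -m inch '[{"xyz":[0,0,0],"rot":[0,0,0]},{"xyz":[0,0,0],"rot":[0,0,0]},{"xyz":[0,0,0],"rot":[0,0,0]},{"xyz":[0,0,-5],"rot":[0,0,0]},{"xyz":[0,0,-20],"rot":[0,0,0]},{"xyz":[0,0,-45],"rot":[0,0,0]},{"xyz":[0,0,-80],"rot":[0,0,0]},{"xyz":[0,0,-120],"rot":[0,0,0]},{"xyz":[0,0,-120],"rot":[0,0,0]}]' 0
python3 - <<'E'
from h import *
delta((497,-335,115),Rt(90))
E
```

```text
t: 17.52
ee_pos: [502.6, 212.9, 195.7]
orientation: [-0.283, 2.769, 0.05]
ft_force: [-0.1, 0.5, 0.3]
width: 87.0
grasp_force: 0.0
xyz [ 137.5 -535.3   35.2] rot [0.035 0.358 0.202] t 17.52 q [ 0.42  0.22  2.06 -0.16  0.51 -1.23] pos [502.6 212.9 195.7]
```

```bash
python3 -m inch '[{"xyz":[137.5,-535,35],"rot":[0.035,0.358,0.202]},{"xyz":[137.5,-535,35],"rot":[0.035,0.358,0.202]},{"xyz":[137.5,-535,35],"rot":[0.035,0.358,0.202]},{"xyz":[137.5,-535,35],"rot":[0.035,0.358,0.202]},{"xyz":[137.5,-535,35],"rot":[0.035,0.358,0.202]},{"xyz":[137.5,-535,35],"rot":[0.035,0.358,0.202]},{"xyz":[137.5,-535,35],"rot":[0.035,0.358,0.202]},{"xyz":[137.5,-535,35],"rot":[0.035,0.358,0.202]},{"xyz":[137.5,-535,35],"rot":[0.035,0.358,0.202]},{"xyz":[137.5,-535,35],"rot":[0.035,0.358,0.202]},{"xyz":[137.5,-535,35],"rot":[0.035,0.358,0.202]},{"xyz":[137.5,-535,35],"rot":[0.035,0.358,0.202]}]' 0
python3 - <<'E'
from h import *
delta((497,-335,115),Rt(90))
im=ctrl.get_image("top"); 
for c in feet(im,"top"):
    M=cv2.moments(c);u,v=M['m10']/M['m00'],M['m01']/M['m00'];print(round(u,1),round(v,1),plane("top",u,v,40).round())
xs=XH*np.cos(S)+[0,0,np.sin(S)]; zs=-XH*np.sin(S)+[0,0,np.cos(S)]
for k in(1,0): print([pix("top",np.array([540.3,219,90])+YH*90*k+s*64*xs+zs*15).round(1) for s in(-1,1)])
E
```

```text
t: 18.52
ee_pos: [495.0, -285.1, 118.0]
orientation: [-0.001, -3.134, 0.005]
ft_force: [0.1, 0.5, 0.0]
width: 88.2
grasp_force: 0.0
xyz [ -2.  -49.9   3.2] rot [-0.003 -0.008 -0.001] t 18.52 q [-0.54  0.49  1.82 -0.01  0.84 -2.1 ] pos [ 495.  -285.1  118. ]
150.2 219.0 [461. 298.  40.]
175.6 214.7 [478. 210.  40.]
139.6 184.9 [582. 345.  40.]
166.7 180.0 [602. 249.  40.]
266.3 133.7 [ 786. -104.   40.]
422.9 141.1 [ 777. -683.   40.]
[array([149.6, 218. ]), array([139.5, 185.2])]
[array([175.3, 213.4]), array([166.4, 180.5])]
```

Both stowed tampers are where expected. On to the third.

```bash
python3 -m inch '[{"xyz":[-2,-50,3],"rot":[0,-0.008,0]},{"xyz":[-2,-50,3],"rot":[0,-0.008,0]},{"xyz":[-2,-50,10],"rot":[0,-0.008,0]},{"xyz":[-2,-50,45],"rot":[0,-0.008,0]},{"xyz":[-2,-50,75],"rot":[0,-0.008,0]},{"xyz":[-2,-50,97],"rot":[0,-0.008,0]},{"xyz":[-2,-50,109],"rot":[0,-0.008,0]},{"xyz":[-2,-50,111],"rot":[0,-0.008,0]}]' 0
python3 -m inch '[{"xyz":[0,0,0],"rot":[0,0,0]},{"xyz":[0,0,0],"rot":[0,0,0]},{"xyz":[0,0,0],"rot":[0,0,0]},{"xyz":[0,0,0],"rot":[0,0,0]},{"xyz":[0,0,0],"rot":[0,0,0]},{"xyz":[0,0,0],"rot":[0,0,0]},{"xyz":[0,0,0],"rot":[0,0,0]},{"xyz":[0,0,0],"rot":[0,0,0]},{"xyz":[0,0,0],"rot":[0,0,0]},{"xyz":[0,0,0],"rot":[0,0,0]},{"xyz":[0,0,0],"rot":[0,0,0]},{"xyz":[0,0,0],"rot":[0,0,0]}]' 255
python3 -m inch '[{"xyz":[0,0,-10],"rot":[0,0,0]},{"xyz":[0,0,-25],"rot":[0,0,0]},{"xyz":[0,0,-45],"rot":[0,0,0]},{"xyz":[0,0,-70],"rot":[0,0,0]},{"xyz":[0,0,-100],"rot":[0,0,0]},{"xyz":[0,0,-130],"rot":[0,0,0]},{"xyz":[0,0,-160],"rot":[0,0,0]},{"xyz":[0,0,-170],"rot":[0,0,0]},{"xyz":[0,0,-170],"rot":[0,0,0]},{"xyz":[0,0,-170],"rot":[0,0,0]}]' 255
for i in 1 2 3; do python3 -m inch '[{"xyz":[0,0,0],"rot":[0,0,0]}]' 255 >/dev/null; python3 -c "
from h import *
o,p,r=obs(); m=o['moment']; print(m.round(3),o['ft_force'].round(2))"; done
```

```text
t: 19.23
ee_pos: [495.1, -330.9, 5.0]
orientation: [0.001, -3.138, 0.001]
ft_force: [-0.5, -0.6, 0.4]
width: 88.0
grasp_force: 0.0
t: 20.23
ee_pos: [496.9, -333.9, 7.8]
orientation: [0.001, 3.141, -0.006]
ft_force: [-0.8, -2.7, 3.4]
width: 29.5
grasp_force: 29.9
t: 21.07
ee_pos: [496.1, -332.2, 176.9]
orientation: [-0.001, -3.141, 0.004]
ft_force: [-0.6, -0.6, -3.8]
width: 29.9
grasp_force: 29.9
[ 0.046 -0.177  0.022] [-0.12  0.51 -3.56]
[ 0.038 -0.135 -0.027] [ 0.06 -0.69 -4.47]
[ 0.022 -0.131  0.   ] [-0.59  0.62 -3.39]
```

Run:
```python
from h import *
P,Rg=place2(-1,20,up=80,az=102,off=15.2); print(P); delta(P,Rg); delta((P[0],P[1],185),Rg)
```

```text
[519.21376094 122.50732799 141.24883571]
xyz [-23.3 454.7  33.7] rot [-0.038 -0.351 -0.208] t 21.32 q [-0.61  0.44  1.73 -0.    0.98 -2.18] pos [ 495.7 -332.2  175.6]
xyz [-23.2 454.7 -10.1] rot [-0.038 -0.351 -0.208] t 21.32 q [-0.61  0.44  1.73 -0.    0.98 -2.18] pos [ 495.7 -332.2  175.6]
```

```bash
python3 -m inch '[{"xyz":[-23,455,-10],"rot":[-0.038,-0.351,-0.208]},{"xyz":[-23,455,-10],"rot":[-0.038,-0.351,-0.208]},{"xyz":[-23,455,-10],"rot":[-0.038,-0.351,-0.208]},{"xyz":[-23,455,-10],"rot":[-0.038,-0.351,-0.208]},{"xyz":[-23,455,-10],"rot":[-0.038,-0.351,-0.208]},{"xyz":[-23,455,-10],"rot":[-0.038,-0.351,-0.208]},{"xyz":[-23,455,-10],"rot":[-0.038,-0.351,-0.208]},{"xyz":[-23,455,-10],"rot":[-0.038,-0.351,-0.208]},{"xyz":[-23,455,-10],"rot":[-0.038,-0.351,-0.208]},{"xyz":[-23,455,-10],"rot":[-0.038,-0.351,-0.208]},{"xyz":[-23,455,-10],"rot":[-0.038,-0.351,-0.208]},{"xyz":[-23,455,-10],"rot":[-0.038,-0.351,-0.208]}]' 255
python3 -m inch '[{"xyz":[0,0,0],"rot":[0,0,0]},{"xyz":[0,0,0],"rot":[0,0,0]}]' 255
python3 - <<'E'
from h import *
P,Rg=place2(-1,20,up=60,az=102,off=15.2,back=-2); delta(P,Rg)
o,p,r=obs(); im=stowed(-1)
c=p-r.apply([0,0,15.2]); ax=r.apply([1,0,0]); print([pix("side",c+s*ax*64).round(1) for s in(1,-1)])
E
```

```text
t: 22.32
ee_pos: [519.9, 127.8, 185.8]
orientation: [-0.3, 2.775, 0.051]
ft_force: [0.5, -0.9, -3.9]
width: 30.1
grasp_force: 30.0
t: 22.48
ee_pos: [519.1, 122.2, 185.1]
orientation: [-0.295, 2.778, 0.048]
ft_force: [0.5, -0.4, -4.2]
width: 29.6
grasp_force: 30.0
xyz [11.6  0.4 61.1] rot [-0.002  0.     0.002] t 22.48 q [ 0.21  0.22  2.1  -0.    0.48 -1.57] pos [519.1 122.2 185.1]
expect [array([243.8, 170.9]), array([268.5, 152. ])]
foot 232.8 152.2 139.5
foot 261.4 138.8 153.5
[array([229.4, 146.3]), array([259.2, 132.2])]
```

```bash
python3 -m inch '[{"xyz":[6,0,20],"rot":[0,0,0]},{"xyz":[11,0,42],"rot":[0,0,0]},{"xyz":[11.5,0.4,56],"rot":[0,0,0]},{"xyz":[11.5,0.4,61],"rot":[0,0,0]},{"xyz":[11.5,0.4,61],"rot":[0,0,0]},{"xyz":[11.5,0.4,61],"rot":[0,0,0]}]' 255
python3 - <<'E'
from h import *
P,Rg=place2(-1,20,up=1,az=102,off=15.2,back=-2); delta(P,Rg)
E
```

```text
t: 23.03
ee_pos: [530.0, 123.5, 124.9]
orientation: [-0.29, 2.776, 0.048]
ft_force: [0.3, -0.3, -3.7]
width: 30.1
grasp_force: 30.0
xyz [-13.8   1.4  57.8] rot [-0.003  0.002 -0.001] t 23.03 q [ 0.21  0.35  2.11 -0.01  0.33 -1.56] pos [530.  123.5 124.9]
```

```bash
python3 -m inch '[{"xyz":[-3,1,12],"rot":[0,0,0]},{"xyz":[-6,1,25],"rot":[0,0,0]},{"xyz":[-9,1.4,36],"rot":[0,0,0]},{"xyz":[-11,1.4,45],"rot":[0,0,0]},{"xyz":[-13,1.4,52],"rot":[0,0,0]},{"xyz":[-14,1.4,56],"rot":[0,0,0]},{"xyz":[-14,1.4,57.5],"rot":[0,0,0]},{"xyz":[-14,1.4,57.5],"rot":[0,0,0]}]' 255
python3 -m inch '[{"xyz":[0,0,0],"rot":[0,0,0]},{"xyz":[0,0,0],"rot":[0,0,0]},{"xyz":[0,0,0],"rot":[0,0,0]},{"xyz":[0,0,0],"rot":[0,0,0]},{"xyz":[0,0,0],"rot":[0,0,0]},{"xyz":[0,0,0],"rot":[0,0,0]}]' 155
python3 - <<'E'
from h import *
im=stowed(-1); P,Rg=place2(-1,20,up=1,az=102,back=-2,off=15.2);delta(P,Rg)
E
```

```text
t: 23.7
ee_pos: [561.8, 132.6, 75.6]
orientation: [-0.293, 2.776, 0.049]
ft_force: [-0.5, -0.1, -3.2]
width: 30.1
grasp_force: 30.0
t: 24.2
ee_pos: [562.0, 132.8, 75.9]
orientation: [-0.293, 2.775, 0.049]
ft_force: [0.2, -0.1, -0.7]
width: 34.2
grasp_force: 0.0
expect [array([243.8, 170.9]), array([268.5, 152. ])]
foot 237.8 161.1 147.0
foot 263.2 145.1 245.0
xyz [ 0.4 -1.1  0.4] rot [-0.002  0.003  0.001] t 24.25 q [ 0.21  0.48  2.06 -0.01  0.25 -1.55] pos [561.9 132.7  75.8]
```

Released into the cradle; open fully, withdraw, and check from the top.

```bash
python3 -m inch '[{"xyz":[0,0,0],"rot":[0,0,0]},{"xyz":[0,0,0],"rot":[0,0,0]},{"xyz":[0,0,0],"rot":[0,0,0]},{"xyz":[0,0,-5],"rot":[0,0,0]},{"xyz":[0,0,-20],"rot":[0,0,0]},{"xyz":[0,0,-45],"rot":[0,0,0]},{"xyz":[0,0,-80],"rot":[0,0,0]},{"xyz":[0,0,-120],"rot":[0,0,0]}]' 0
python3 -m inch '[{"xyz":[60,-100,0],"rot":[0,0.1,0]},{"xyz":[60,-200,0],"rot":[0,0.2,0]},{"xyz":[60,-250,0],"rot":[0,0.3,0]},{"xyz":[60,-250,0],"rot":[0,0.3,0]},{"xyz":[60,-250,0],"rot":[0,0.3,0]},{"xyz":[60,-250,0],"rot":[0,0.3,0]},{"xyz":[60,-250,0],"rot":[0,0.3,0]},{"xyz":[60,-250,0],"rot":[0,0.3,0]},{"xyz":[60,-250,0],"rot":[0,0.3,0]}]' 0
python3 - <<'E'
from h import *
im=ctrl.get_image("top"); 
for c in feet(im,"top"):
    M=cv2.moments(c);u,v=M['m10']/M['m00'],M['m01']/M['m00'];print(round(u,1),round(v,1))
xs=XH*np.cos(S)+[0,0,np.sin(S)]; zs=-XH*np.sin(S)+[0,0,np.cos(S)]
for k in(1,0,-1): print([pix("top",np.array([540.3,219,90])+YH*90*k+s*64*xs+zs*15).round(1) for s in(-1,1)])
s=ctrl.get_image("side"); a=cv2.resize(s[110:200,190:310],None,fx=4,fy=4); b=cv2.resize(im[150:250,120:240],None,fx=3,fy=3)
cv2.imwrite("pics/end.png",np.hstack([a[:300],b])[:,:,::-1] if 0 else np.hstack([a[:300,:430],b[:300]])[:,:,::-1])
print(ctrl.get_obs()['qvel'].round(3))
E
```

```text
t: 24.92
ee_pos: [519.9, 124.0, 188.2]
orientation: [-0.293, 2.779, 0.048]
ft_force: [-0.0, -0.2, 0.1]
width: 84.4
grasp_force: 0.0
t: 25.67
ee_pos: [517.8, -131.8, 168.2]
orientation: [-0.321, 3.074, 0.006]
ft_force: [0.0, 0.1, 0.0]
width: 87.8
grasp_force: 0.0
150.2 219.0
175.5 214.8
200.8 210.0
139.6 184.8
166.8 180.0
192.8 175.2
266.3 133.7
423.0 142.3
[array([149.6, 218. ]), array([139.5, 185.2])]
[array([175.3, 213.4]), array([166.4, 180.5])]
[array([200.9, 208.8]), array([193.1, 175.8])]
[ 0.012 -0.002 -0.001 -0.003 -0.002 -0.002]
```

View pics/end.png

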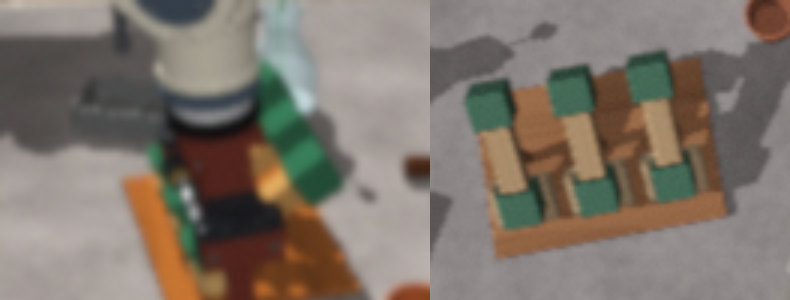

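All three tampers lie in their cradles: in the top view, every foot is within about 1.5 px of its expected position. The gripper is clear, so I'm handing in.

```bash
python3 -c "
from workcell import ctrl
print(ctrl.close_job())"
```

```text
the job is handed in; nothing more can be done
None
```

All three tampers are stowed heavy foot down, one to a cradle, and released, and I handed the job in at about 26 s of the 72 s limit; the hand-in gave no verdict.

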